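# Line up a leak-test rig: shut the drain, crack the throttle valve to its third notch

## Task

Get the leak-test rig ready to fill. With the fingertips, first push the red drain lever round until it is fully shut, then push the yellow throttle lever open click by click, counting by feel, and leave it sitting in its third notch from shut without going past it. Only push the levers, never pinch them, and leave the loose things on the bench where they lie.

Things in the scene. Friction and masses are not known exactly. Their poses are not given: they have to be found in the camera images.
- test_rig: Fixed rig: red pipe (66 mm thick, centre 105 mm above the bench) on two low stands, a blue wafer valve between two steel flanges in its middle. Origin on the bench under the valve; x axis square to the pipe, away from the robot, y along the pipe to the left, up to 0.2 rad from the world's. Flanges reach 180 mm above the bench, the valve's hub 229 mm, a gauge behind the pipe's right part 220 mm
- throttle_axis (a point): Vertical axis of the throttle lever on top of the blue valve, at the lever's height, 207 mm above the bench. A level steel notch plate of 77 mm radius lies below the lever (189 to 196 mm up); its edge has seven round notches 15 degrees apart
- throttle_grip (a point): Where to push the throttle lever: centre of its yellow grip, 155 mm from the axis, 207 mm above the bench. The grip is 75 mm long (115 to 190 mm from the axis), 22 mm wide, 18 mm high, level, with free air below down to the things on the bench. Nearer the axis are a dark bar and, under it, a spring roller and its holder (73 to 125 mm from the axis)
- throttle (a joint): Throttle angle, rad: 0 shut (lever square to the pipe, toward the robot), grows as it opens anticlockwise from above (grip travels to the right). Notches at 0, 0.262, 0.524, 0.785 (third from shut), 1.047, 1.309, 1.571. A spring roller rides over a lobe between notches: about 6 N at the grip on leaving a notch; from 0.02 rad past half-way the lever snaps on ahead of the finger and stays
- drain_axis (a point): Vertical axis of the lever of the small brass drain valve, at the lever's height, 144 mm above the bench; 175 mm left of the throttle axis along the pipe and 78 mm in front of the pipe's centre line. A brass spout in front of it turns down; its top is 115 mm above the bench
- drain_grip (a point): Where to push the drain lever: 78 mm from the drain axis on its red sleeve, 144 mm above the bench. The sleeve is 66 mm long (38 to 104 mm from the axis), 16 mm wide, 14 mm high, level
- drain (a joint): Drain lever angle, rad: 0 fully open (lever in line with its branch, toward the robot), grows as it shuts clockwise from above (grip travels to the left); 1.571 fully shut, against its stop, lever along the pipe pointing left. Starts between 0 and 0.5. Stiff, about 3 N at the grip; stays where it is left
- throttle_left_side: half of the throttle lever's yellow grip: the side that faces left while the valve is shut, to be pushed on to open; origin on the throttle axis, x axis from the grip to the axis
- throttle_right_side: the other half of the yellow grip
- drain_left_side: half of the drain lever's red sleeve: the side that faces left while the drain is open; origin on the drain axis
- drain_right_side: the other half of the red sleeve, to be pushed on to shut the drain
- ashtray: round yellow tin tray with a dark rim, 119 mm across, 36 mm high, under the drain spout to catch drips; origin under its centre
- spanner_1: steel spanner, 36x216x8 mm, flat on the bench in front of the rig; origin under its centre
- ptfe_tape: blue and white tape roll, 58 mm across, 14 mm high, in front of the valve; origin under its centre
- flux_tin: blue round tin, 77 mm across, 39 mm high; origin under its centre
- nut_a: steel hexagon nut, 41x47x18 mm; origin under its centre
- tape_measure: yellow tape measure, 68x72x34 mm; origin under its centre
- union_a: brass pipe union, 41x47x48 mm; origin under its centre

How it is judged:
On the way, in this order (a step that is already met when the one before it is completed fails the run):
1. the drain is fully shut while the throttle is still in its shut notch (value of joint drain above 1.47 rad and value of joint throttle below 0.12 rad), for 0.2 s.
2. the throttle lever sits in its third notch (value of joint throttle between 0.715 and 0.855 rad and velocity of joint throttle between -0.1 and 0.1 rad/s), for 0.2 s.
At the end, for the whole second after the job is handed in: Drain lever within 0.1 rad of its shut stop; throttle lever at rest in its third notch from shut (0.785 rad, within 0.07 rad) (value of joint throttle between 0.715 and 0.855 rad and value of joint drain above 1.47 rad and velocity of joint throttle between -0.05 and 0.05 rad/s); the robot touches nothing.
It fails at once if the throttle lever is pushed past its third notch (over the next lobe) (value of joint throttle above 0.93 rad).
It fails at once if the throttle leaves its shut notch while the drain is not shut (value of joint throttle above 0.14 rad and value of joint drain below 1.45 rad).
It fails at once if the throttle lever is pinched between the fingers (contact force between the fingers and throttle_left_side above 2 N and contact force between the fingers and throttle_right_side above 2 N).
It fails at once if the drain lever is pinched between the fingers (contact force between the fingers and drain_left_side above 2 N and contact force between the fingers and drain_right_side above 2 N).
It fails at once if a loose thing is moved by more than 20 mm or lifted (distance of any of ashtray, spanner_1, ptfe_tape, flux_tin, nut_a, tape_measure, union_a from where it was at the start of the episode above 0.02 m).
It also fails if it takes over 64 s, if anything falls off the work surface, if the arm or the gripper's body presses on something with over 40 N, if the wrist force passes 120 N, or if a joint passes its speed limit or range.

## Robot

A 7-joint arm with a two-finger parallel gripper is mounted at the origin on a cart in front of the work surface, level with it; the furniture and walls round the work are solid. World frame = base frame: x ahead of the robot, y to its left, z up, the work surface at z = 0. Lengths are in m, angles in rad, forces in N, time in s.
With the tool pointing down it reaches from about 0.425 to 0.925 m from the base axis. Payload 6.8 kg.
Tool frame: the origin (TCP) lies midway between the tips of the shut fingers; the grasp point (between the pads) lies 19 mm behind it; z points along the fingers, y is the line along which they close (so a half turn about z gives the same grasp; the last joint's range is limited). The gripper opens to 85 mm and grips with 20 to 120 N. Pads are 22 mm wide; open, the fingers measure 114 mm over their backs; the gripper's body (76 mm by 85 mm) begins 54 mm behind the grasp point. The pads swing forward as they close: fully open they stand 13 mm farther back than shut.
Start: joints at [1.199, 0.477, 0.022, 1.555, -0.011, 1.109, -0.083], TCP at [0.176, -0.652, 0.231] pointing down, gripper open.
Joint ranges: [-2.96, 2.96], [-0.34, 2.1], [-1.41, 1.46], [0.24, 2.44], [-1.37, 4.51], [0.17, 1.92], [-2.96, 2.96]. Speed limits (rad/s): [2.39, 2.39, 3.14, 3.14, 3.14, 3.14, 3.14].

## Interface

Orientations are given as a unit quaternion [w, x, y, z].
In Python, from station import * gives the robot as it stands.
- The arm moves only by the shell command python3 -m creep 'ROWS' [FORCE]. ROWS is JSON, a list of rows, each a list of 7 numbers: the gripper command: -1 is shut, 1 is fully open, values between are in proportion, then the shift along the world's x, y, z in mm, then the turn, a rotation vector about the world's x, y, z in rad. A call has 1 to 5 rows; each row shifts and turns the commanded pose from where the row before left it; what a row does not reach is not made up. A row lasts 1/8 s, in which the tool goes at most 62.5 mm and 10.7 degrees, less where a joint would pass 70% of its speed; a pose out of reach is approached as far as the arm can. A call is refused whole if a number of a shift passes 62.5 or a number of a turn 0.188, either way. A call with a gripper value outside its range is refused whole. The fingers move at their own pace and stop on an object; FORCE is the grip in N (left out, the last holds). Time passes only in rows, so rows that do not move let the fingers close. It gives the time, the measured TCP pose, the force, the opening and the grip force at its end, in the units of the state.
- get_obs(): the state, without advancing time (a new reading comes with each control period).
- read_camera(name): name is "scene" or "top" or "wrist"; returns (picture, depth): 384x512x3 uint8, red, green, blue; 384x512 float32, m along the optical axis (not along the pixel's ray), 0 where there is no reading.
- camera_params(name): a dict with "intrinsics" (3x3 intrinsics, pixels), "cam_to_world" (4x4, takes a point from camera to world coordinates); the wrist camera has in their place "mount" (4x4, takes a point from camera to tool coordinates, whose origin is the TCP and whose axes are the flange's). Camera axes: x right, y up, looking along -z (the intrinsics and any distortion apply to the point x, -y, -z); pixel columns grow to the right and rows downward; lengths in m; the calibration is good to about 2 mm. A picture is of the moment at which its call begins: read the wrist's pose just before it. camera_params takes no time and is no camera call.
- hand_in(): hands the job in; it is judged then, once.
The state is a dict: "t": time; "q": joint angles; "joint_vel": joint speeds; "joint_torque": joint torques, N m; "eef_pos": TCP position; "tool_rot": TCP orientation; "contact_force": force on the tool from outside, world axes, zero at the start; "torque": the same for the moment, N m; "gripper_width": opening from 0.0 (shut) to 1.0 (fully open); "grasp_force": force on a finger pad.
Only numpy, scipy, OpenCV 4.12 (cv2) and the standard library are available. Lean on these libraries where they do the work, as an engineer would, in place of code of your own. Each camera call takes 0.05 s, during which the arm holds its last target. There are 200 camera calls.

## Working session

There is one attempt and no reset: what is moved stays moved. The work goes in short steps, Python scripts to look and compute and a shell command to move; the robot and the scene stay as the last step left them, time stands still between calls to the robot, and variables do not carry over. Pictures are saved under pics/ and viewed, at most 10 in all, crops included, and the job is handed in when it is done.

```bash
mkdir -p pics
cat > h.py <<'E'
from station import *
import numpy as np, cv2
def snap(n,tag):
    im,d=read_camera(n); np.savez(f'pics/{tag}.npz',im=im,d=d); cv2.imwrite(f'pics/{tag}.png',im[:,:,::-1]); return im,d
def cloud(n,d):
    p=camera_params(n);K=np.array(p['intrinsics']);T=np.array(p['cam_to_world'])
    v,u=np.mgrid[:384,:512]; X=np.stack([(u-K[0,2])/K[0,0]*d,-(v-K[1,2])/K[1,1]*d,-d],-1)
    return X@T[:3,:3].T+T[:3,3]
E
python3 - <<'E'
from h import *
o=get_obs(); print(o)
a=[snap('top','top')[0],snap('scene','scene')[0]]
cv2.imwrite('pics/both.png',cv2.resize(np.vstack(a),None,fx=.78,fy=.78)[:,:,::-1])
print({k:np.array(v).shape for k,v in camera_params('top').items()})
E
```

```text
{'t': 0.0, 'q': array([ 1.19890067,  0.47777866,  0.02235091,  1.55643091, -0.01148912,
        1.1092836 , -0.08311526]), 'joint_vel': array([-0.00273021, -0.00080703, -0.0002544 ,  0.00132531, -0.00105523,
       -0.00049767,  0.0009914 ]), 'joint_torque': array([ 8.49820208e-04, -5.96447325e+01,  1.60890877e+00, -2.81196606e+01,
        1.25965310e-02,  9.35904711e-03,  2.51149100e-05]), 'eef_pos': array([ 0.17583152, -0.6511011 ,  0.23034898]), 'tool_rot': array([-8.65837141e-04,  9.91313598e-01,  1.31516407e-01, -1.88293775e-04]), 'contact_force': array([-0.64602327,  0.70580766, -0.65978023]), 'torque': array([0.00828131, 0.05757148, 0.01000715]), 'grasp_force': 0.0, 'gripper_width': 0.9999347095469725}
{'intrinsics': (3, 3), 'cam_to_world': (4, 4)}
```

View pics/top.png

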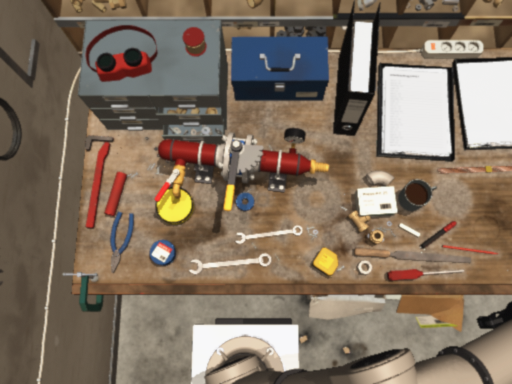

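View pics/scene.png

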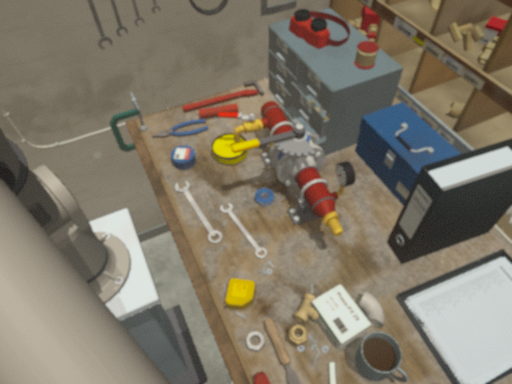

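The top view shows the throttle hub at about (235,145) with its yellow grip down to (229,208). The drain's red sleeve is near (168,186), and the tray is at (173,206). I'll enlarge that area and get coordinates.

Run:
```python
from h import *
z=np.load('pics/top.npz');im,d=z['im'],z['d'];P=cloud('top',d)
c=im[130:230,140:265];cv2.imwrite('pics/crop.png',cv2.resize(c,None,fx=6,fy=6,interpolation=cv2.INTER_CUBIC)[:,:,::-1])
hsv=cv2.cvtColor(im,cv2.COLOR_RGB2HSV);H,S,V=[hsv[...,i].astype(int) for i in range(3)]
def rep(n,m):
    q=P[m]; print(n,len(q)); 
    if len(q)<5:return
    xy=q[:,:2];c=xy.mean(0);w,v=np.linalg.eigh(np.cov((xy-c).T));a=v[:,1]*np.sign(-v[0,1]);s=(xy-c)@a
    print(' c',c.round(4),'axis',a.round(3),'ang from -x (ccw)',np.arctan2(-a[1],-a[0]).round(3),'extent',s.min().round(3),s.max().round(3),'z',np.median(q[:,2]).round(3))
z3=P[...,2]
box=(P[...,0]>.3)&(P[...,0]<.8)&(P[...,1]>-.2)&(P[...,1]<.4)
u=np.mgrid[:384,:512][1];v=np.mgrid[:384,:512][0]
rep('yellow grip',(S>150)&(H>18)&(H<35)&(z3>.19)&(z3<.235)&(u>215)&(u<250)&(v>160)&(v<220))
rep('red sleeve',(S>140)&((H<8)|(H>172))&(z3>.125)&(z3<.165)&(u>145)&(u<195)&(v>165)&(v<215))
rep('hub',(z3>.222)&(z3<.24)&(u>220)&(u<255)&(v>125)&(v<165))
rep('pipe',((H<8)|(H>172))&(S>140)&(z3>.125)&(z3<.145)&(u>155)&(u<310)&(v>135)&(v<176)&~((u<195)&(v>164)))
rep('tray',(S>150)&(H>18)&(H<35)&(z3<.05)&(u>150)&(u<195)&(v>180)&(v<225))
for n,(a,b) in dict(hub=(235,145),grip=(230,200),tip=(229,209),tape=(245,202)).items(): print(n,P[b,a].round(3))
```

```text
yellow grip 201
 c [0.4928 0.0405] axis [-0.992  0.126] ang from -x (ccw) -0.126 extent -0.038 0.036 z 0.216
red sleeve 104
 c [0.5277 0.242 ] axis [-0.849  0.529] ang from -x (ccw) -0.557 extent -0.029 0.032 z 0.15
hub 58
 c [0.6443 0.0225] axis [-0.531  0.847] ang from -x (ccw) -1.011 extent -0.015 0.016 z 0.226
pipe 1391
 c [0.6455 0.0512] axis [-0.12  -0.993] ang from -x (ccw) 1.45 extent -0.217 0.244 z 0.134
tray 949
 c [0.5076 0.2253] axis [-0.243 -0.97 ] ang from -x (ccw) 1.326 extent -0.061 0.056 z 0.029
hub [0.643 0.025 0.225]
grip [0.484 0.037 0.217]
tip [0.46  0.04  0.212]
tape [0.53  0.006 0.002]
```

View pics/crop.png

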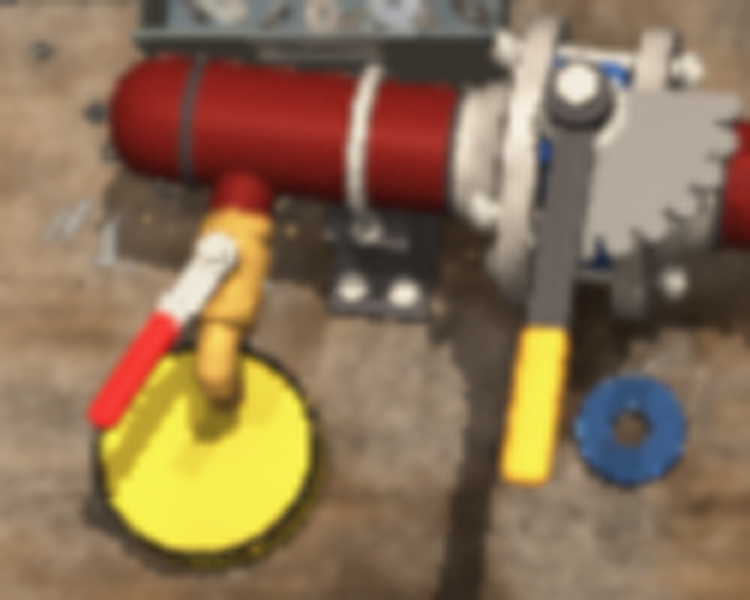

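The rig's yaw is about -0.125. The throttle axis is near (0.646, 0.022) and the drain axis near (0.5905, 0.205), with the drain at about 0.42 rad. I'll shut the fingers, raise, and travel.

```bash
python3 -m creep '[[-1,0,0,50,0,0,0],[-1,20,20,45,0,0,-0.13],[-1,40,40,0,0,0,-0.13],[-1,40,45,0,0,0,-0.13],[-1,40,45,0,0,0,0]]'; python3 -m creep '[[-1,40,45,0,0,0,0],[-1,40,45,0,0,0,0],[-1,40,45,0,0,0,0],[-1,30,50,0,0,0,0],[-1,20,55,0,0,0,0]]'; python3 -m creep '[[-1,10,60,0,0,0,0],[-1,0,60,0,0,0,0],[-1,0,60,0,0,0,0],[-1,0,60,0,0,0,0],[-1,0,60,0,0,0,0]]'
```

```text
t: 0.72
eef_pos: [0.317, -0.4999, 0.326]
tool_rot: [-0.0, 0.998, -0.064, -0.0]
contact_force: [0.5, 0.1, 0.5]
gripper_width: -0.002
grasp_force: 0.0
t: 1.35
eef_pos: [0.4869, -0.2598, 0.3258]
tool_rot: [-0.0, 0.998, -0.063, -0.0]
contact_force: [-0.1, -0.3, 0.2]
gripper_width: -0.001
grasp_force: 0.0
t: 1.98
eef_pos: [0.4955, 0.0401, 0.3262]
tool_rot: [0.0, 0.998, -0.063, -0.0]
contact_force: [0.7, 0.1, 1.1]
gripper_width: -0.003
grasp_force: 0.0
```

```bash
python3 -m creep '[[-1,2,55,0,0,0,0],[-1,2,55,0,0,0,0],[-1,0,55,0,0,0,0],[-1,0,0,-40,0,0,0],[-1,0,0,-40,0,0,0]]'
python3 - <<'E'
from h import *
o=get_obs();print(o['eef_pos'],o['contact_force'])
im,d=snap('wrist','w1');p=camera_params('wrist');print(p)
E
```

```text
t: 2.6
eef_pos: [0.4998, 0.2042, 0.2452]
tool_rot: [-0.0, 0.998, -0.062, 0.0]
contact_force: [0.7, -0.5, -0.1]
gripper_width: 0.001
grasp_force: 0.0
[0.49978536 0.20422303 0.24522893] [ 0.6793721  -0.49177818 -0.08377658]
{'intrinsics': array([[304.09530602,   0.        , 257.54313501],
       [  0.        , 304.09530602, 192.00445958],
       [  0.        ,   0.        ,   1.        ]]), 'mount': array([[-2.11838460e-04,  9.62998820e-01,  2.69505524e-01,
         6.87138163e-02],
       [ 9.99999487e-01, -6.29232483e-05,  1.01086375e-03,
        -3.06116835e-04],
       [ 9.90418764e-04,  2.69505600e-01, -9.62998313e-01,
        -1.43443208e-01],
       [ 0.00000000e+00,  0.00000000e+00,  0.00000000e+00,
         1.00000000e+00]])}
```

View pics/w1.png

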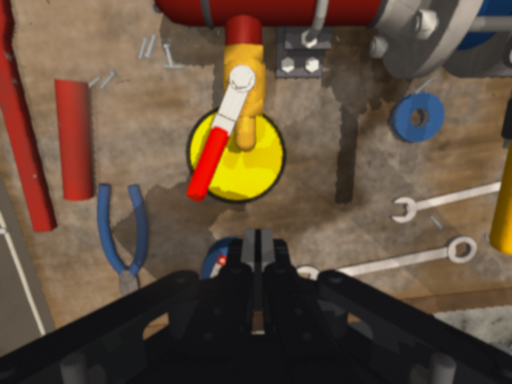

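Wrist view: the drain pivot is at (241,77) and the red sleeve runs to (197,192), clear of the fingers. I'll lower beside its right side and push.

```bash
python3 -m creep '[[-1,0,0,-40,0,0,0],[-1,0,0,-40,0,0,0],[-1,0,0,-30,0,0,0],[-1,0,0,-9,0,0,0],[-1,0,0,0,0,0,0]]'; python3 -m creep '[[-1,6,10,0,0,0,0],[-1,6,12,0,0,0,0],[-1,3,9,0,0,0,0],[-1,4,9,0,0,0,0],[-1,5,7,0,0,0,0]]';python3 -m creep '[[-1,5,7,0,0,0,0],[-1,5,6,0,0,0,0],[-1,6,5,0,0,0,0],[-1,7,5,0,0,0,0],[-1,7,4,0,0,0,0]]'
```

```text
t: 3.28
eef_pos: [0.5003, 0.2034, 0.1278]
tool_rot: [0.0, 0.998, -0.063, -0.0]
contact_force: [0.4, 0.3, -0.2]
gripper_width: -0.004
grasp_force: 0.0
t: 3.9
eef_pos: [0.5239, 0.2506, 0.1271]
tool_rot: [0.0, 0.998, -0.063, -0.0]
contact_force: [-1.2, -3.1, 0.0]
gripper_width: -0.002
grasp_force: 1.5
t: 4.53
eef_pos: [0.5542, 0.2777, 0.1272]
tool_rot: [-0.0, 0.998, -0.063, -0.0]
contact_force: [-2.3, -3.3, -0.4]
gripper_width: -0.003
grasp_force: 1.5
```

```bash
python3 -m creep '[[-1,7,3,0,0,0,0],[-1,7,2,0,0,0,0],[-1,6,1,0,0,0,0],[-1,5,0,0,0,0,0]]'; python3 -m creep '[[-1,3,0,0,0,0,0],[-1,0,0,0,0,0,0]]'
python3 - <<'E'
from h import *
im,d=snap('wrist','w2')
E
```

```text
t: 5.03
eef_pos: [0.5793, 0.2837, 0.1273]
tool_rot: [-0.0, 0.998, -0.063, -0.0]
contact_force: [-2.7, -0.5, -0.8]
gripper_width: 0.002
grasp_force: 1.4
t: 5.28
eef_pos: [0.5803, 0.2837, 0.1272]
tool_rot: [0.0, 0.998, -0.063, -0.002]
contact_force: [-8.1, -1.4, 3.0]
gripper_width: 0.005
grasp_force: 3.8
```

View pics/w2.png

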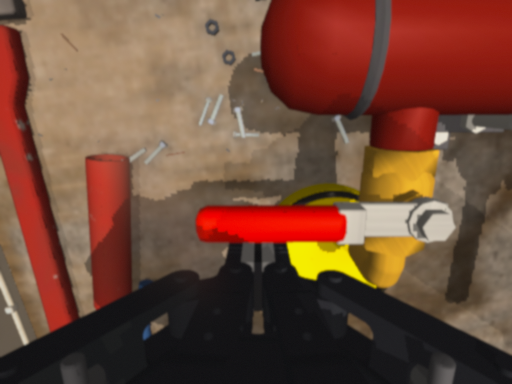

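The drain lever (202–345, 222) is parallel to the pipe and on its stop, since force rose to 8 N. I'll retreat and go to the left of the throttle grip.

```bash
python3 -m creep '[[-1,-20,0,0,0,0,0],[-1,-25,0,0,0,0,0],[-1,-10,0,50,0,0,0],[-1,0,0,50,0,0,0],[-1,0,0,50,0,0,0]]'; python3 -m creep '[[-1,-10,-50,0,0,0,0],[-1,-10,-50,0,0,0,0],[-1,-10,-50,0,0,0,0],[-1,0,-40,0,0,0,0],[-1,0,0,0,0,0,0]]'
python3 - <<'E'
from h import *
o=get_obs();snap('wrist','w3')
im,d=snap('wrist','w3')
E
```

```text
t: 5.95
eef_pos: [0.5279, 0.284, 0.2799]
tool_rot: [-0.001, 0.998, -0.063, 0.001]
contact_force: [0.6, 0.1, -0.1]
gripper_width: -0.003
grasp_force: 0.0
t: 6.58
eef_pos: [0.4984, 0.0898, 0.2782]
tool_rot: [0.0, 0.998, -0.066, 0.002]
contact_force: [0.2, 1.3, 0.3]
gripper_width: 0.001
grasp_force: 0.0
```

View pics/w3.png

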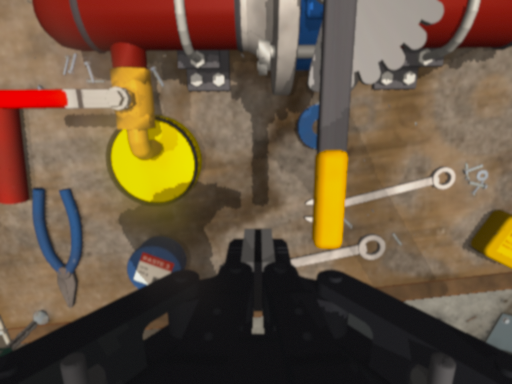

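The yellow grip spans (332,150)–(330,247), still shut and to the right of the fingers; the drain remains shut. I'll check the grip position and descend.

```bash
python3 -m creep '[[-1,0,0,-40,0,0,0],[-1,0,0,-35,0,0,0],[-1,0,0,-15,0,0,0],[-1,0,0,0,0,0,0]]'
python3 - <<'E'
from h import *
d=np.load('pics/w3.npz')['d'];p=camera_params('wrist');K=p['intrinsics'];M=p['mount']
from scipy.spatial.transform import Rotation as R
Rt=R.from_quat([.998,-.0655,0,0]).as_matrix()
for u,v in [(317,200),(332,200),(345,200),(332,155),(330,240)]:
    z=d[v,u];X=np.array([(u-K[0,2])/K[0,0]*z,-(v-K[1,2])/K[1,1]*z,-z]);print(u,v,(Rt@(M[:3,:3]@X+M[:3,3])+[.4984,.0898,.2782]).round(4))
E
```

```text
t: 7.18
eef_pos: [0.4969, 0.0944, 0.187]
tool_rot: [-0.0, 0.998, -0.062, -0.0]
contact_force: [0.2, 0.9, -0.2]
gripper_width: -0.004
grasp_force: 0.0
317 200 [0.4975 0.0476 0.2138]
332 200 [0.4975 0.0378 0.2178]
345 200 [ 0.4236 -0.0254  0.007 ]
332 155 [0.5289 0.0355 0.2167]
330 240 [0.4671 0.0412 0.2176]
```

```bash
python3 -m creep '[[-1,0,-20,0,0,0,0],[-1,0,-6,0,0,0,0],[-1,0,0,0,0,0,0]]'|sed -n '2p;4p'; for i in 1 2 3 4 5 6 7; do python3 -m creep '[[-1,-1,-4,0,0,0,0.026]]'|sed -n '2p;4p'; done
```

```text
eef_pos: [0.4977, 0.0675, 0.1883]
contact_force: [-0.0, 0.1, -0.1]
eef_pos: [0.4964, 0.0645, 0.1879]
contact_force: [0.6, 4.8, 2.0]
eef_pos: [0.4955, 0.0615, 0.188]
contact_force: [1.2, 5.1, 1.7]
eef_pos: [0.4945, 0.0573, 0.1879]
contact_force: [0.6, 4.7, 2.1]
eef_pos: [0.4935, 0.0524, 0.1878]
contact_force: [0.2, 3.2, 0.4]
eef_pos: [0.4922, 0.0471, 0.1875]
contact_force: [1.5, 1.3, 0.6]
eef_pos: [0.4906, 0.0422, 0.187]
contact_force: [-0.5, 0.7, -0.5]
eef_pos: [0.4894, 0.0382, 0.1869]
contact_force: [-0.8, -0.3, 0.3]
```

First click felt: force rose to 5 N, then fell to 0. On to the second.

```bash
for i in 1 2 3 4 5 6 7 8 9; do python3 -m creep '[[-1,0,-4,0,0,0,0.027]]'|sed -n '2p;4p'; done
```

```text
eef_pos: [0.4896, 0.0345, 0.1871]
contact_force: [0.5, 0.0, 0.1]
eef_pos: [0.4899, 0.0308, 0.1872]
contact_force: [0.1, -0.6, 0.1]
eef_pos: [0.49, 0.027, 0.1873]
contact_force: [-0.1, -1.0, -0.0]
eef_pos: [0.4899, 0.0238, 0.1873]
contact_force: [-1.4, 5.4, -0.9]
eef_pos: [0.4898, 0.0208, 0.1873]
contact_force: [-1.2, 5.4, 0.6]
eef_pos: [0.4899, 0.0168, 0.1873]
contact_force: [-1.1, 5.1, -0.1]
eef_pos: [0.4901, 0.012, 0.1873]
contact_force: [1.0, 3.7, -1.2]
eef_pos: [0.4903, 0.0071, 0.1874]
contact_force: [0.4, 1.8, -0.3]
eef_pos: [0.4901, 0.0024, 0.1874]
contact_force: [0.7, -0.3, -1.0]
```

Second click felt. Third, stopping on the force drop.

```bash
for i in 1 2 3 4 5 6 7 8; do python3 -m creep '[[-1,1,-4,0,0,0,0.027]]'|sed -n '2p;4p'; done
```

```text
eef_pos: [0.4909, -0.0018, 0.1873]
contact_force: [0.2, -0.9, 0.3]
eef_pos: [0.492, -0.0055, 0.1873]
contact_force: [0.4, 0.1, 0.1]
eef_pos: [0.4931, -0.0092, 0.1873]
contact_force: [-0.2, 0.1, 0.1]
eef_pos: [0.4941, -0.013, 0.1873]
contact_force: [0.2, -0.3, 0.5]
eef_pos: [0.4949, -0.0165, 0.1873]
contact_force: [-1.8, 5.2, 1.7]
eef_pos: [0.4956, -0.0194, 0.1873]
contact_force: [-2.0, 5.4, 1.4]
eef_pos: [0.4967, -0.0234, 0.1873]
contact_force: [-1.8, 4.0, 1.1]
eef_pos: [0.4982, -0.0279, 0.1873]
contact_force: [0.9, 4.1, -1.5]
```

```bash
for i in 1 2 ; do python3 -m creep '[[-1,2,-4,0,0,0,0.02]]'|sed -n '2p;4p'; done;  python3 -m creep '[[-1,1,-1,0,0,0,0]]'|sed -n '2p;4p'
```

```text
eef_pos: [0.5002, -0.0329, 0.1873]
contact_force: [-0.1, 1.6, -0.3]
eef_pos: [0.5023, -0.0377, 0.1873]
contact_force: [-0.1, 0.1, 0.6]
eef_pos: [0.5032, -0.0389, 0.1873]
contact_force: [0.7, -0.7, 0.1]
```

Third click felt, and the force is now zero. I'll back off, rise and look.

```bash
python3 -m creep '[[-1,-10,20,0,0,0,0],[-1,-10,20,0,0,0,0],[-1,0,0,50,0,0,0],[-1,0,0,50,0,0,0],[-1,-20,0,30,0,0,0]]'
python3 - <<'E'
from h import *
im,d=snap('top','t2');P=cloud('top',d)
hsv=cv2.cvtColor(im,cv2.COLOR_RGB2HSV);H,S=hsv[...,0],hsv[...,1];z=P[...,2]
v,u=np.mgrid[:384,:512]
m=(S>150)&(H>18)&(H<35)&(z>.19)&(z<.235)&(u>215)&(u<300)&(v>150)&(v<220)
c=P[m][:,:2].mean(0);print(m.sum(),c,np.arctan2(.0217-c[1],.646-c[0])+.125)
cv2.imwrite('pics/t2c.png',cv2.resize(im[130:230,140:300],None,fx=5,fy=5)[:,:,::-1])
E
```

```text
t: 11.55
eef_pos: [0.4644, 0.0022, 0.3199]
tool_rot: [0.0, 0.962, 0.274, 0.002]
contact_force: [-0.8, 0.1, -0.1]
gripper_width: -0.001
grasp_force: 0.0
171 [ 0.52398965 -0.0726391 ] 0.7831881097065436
```

View pics/t2c.png

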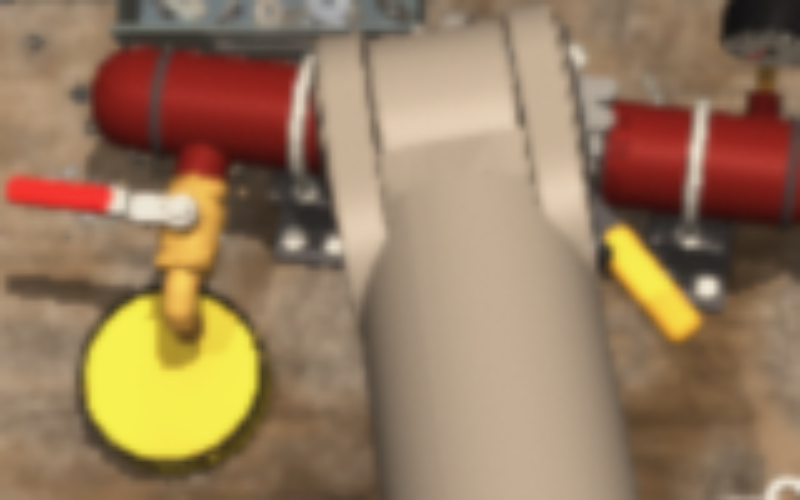

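The yellow lever (610–700, 230–335) measures 0.783 rad, which is the third notch. The red lever lies along the pipe, and the arm is clear. Handing in.

```bash
python3 -m creep '[[-1,0,0,0,0,0,0],[-1,0,0,0,0,0,0]]'|sed -n 4p; python3 -c "
from station import *
print(hand_in())"
```

```text
contact_force: [-0.1, 0.6, -0.1]
the job is handed in; nothing more can be done
None
```

The job is handed in: the drain is shut against its stop, the throttle sits in its third notch (measured 0.783 rad), and the arm is clear of the rig; no verdict came back.

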